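Feel along the brass bead of a box lid

TASK

Check the raised brass bead on the sprung round lid by feel: touch it with the fingertips at its white-dot end and run them lightly along the whole zigzag to the red-dot end in one stroke, without lifting off, without touching the waxed wood beside it, and without pressing the sprung lid right down. Finish while still holding the fingertips lightly on the red-dot end, and leave the two weights on the lid and the things on the bench where they are.

Things in the scene. Friction and masses are not known exactly. Their poses are not given: they have to be found in the camera images.
- rest: Sprung work rest fixed to the bench: grey disc 260 mm across, 30 mm high, under the lid. Origin: centre of its underside, on the bench. Placed anywhere before the robot, turned any way. In its x-y frame (mm) the bead runs straight from start (-85,-35) to bend1 (-25,45) to bend2 (25,-45) to finish (85,35).
- lid (a joint): How far the sprung lid is pressed down, m: 0 = up (untouched), 0.015 = bottomed. It sinks straight, without tilting, and springs back; it yields from about 2 to 3 N, then 0.3 N more per mm (about 4.5 N half-way, at 7 mm; keep to 1 to 13 mm). Lid: round waxed dark wood, 240 mm across, 12 mm thick; when up, its face is 62 mm and the bead's top 67 mm above the bench.
- start (a point): Top of the bead at its white-dot end (flat white dot, 28 mm, on the wood). The bead: half-round brass fixed to the lid, 10 mm wide, 5 mm proud of the wood, three straight lengths of about 100 mm. Closed fingertips held upright stay on its top, off the wood, while centred within about 8 mm.
- bend1 (a point): Top of the bead at the first bend after the white dot.
- bend2 (a point): Top of the bead at the second bend.
- finish (a point): Top of the bead at its red-dot end (flat red dot, 28 mm, on the wood).
- weight_a: Loose brass weight with a knob, 26 mm across, 30 mm high, standing on the face near the first length of the bead, its centre at least 35 mm from the bead's centre line. Origin: centre of its underside.
- weight_b: Loose dark steel weight, same size, standing on the face near the last length of the bead, its centre at least 35 mm from the bead's centre line. Origin: centre of its underside.
- burnisher: Loose burnisher with a wooden handle, 180 mm long, under 40 mm high, lying on the bench to the left. Origin under its middle.
- case: Loose grey spectacle case 150 x 58 x 36 mm lying on the bench to the right. Origin: centre of its underside.
There are look-alikes about, which are no part of the job. Several things have the shape of the weight_b; the one meant has the colours described above.

How it is judged:
By the outcome, as a careful person would: the job done as asked, in the order asked, and still so for the second after the job is handed in, while the arm keeps its last pose, push and grip.
It also fails if it takes over 64 s, if anything falls off the work surface, if the arm or the gripper's body presses on something with over 40 N, if the wrist force passes 120 N, or if a joint passes its speed limit or range.

ROBOT

A 7-joint arm with a two-finger parallel gripper is mounted at the origin on the work surface. World frame = base frame: x ahead of the robot, y to its left, z up, the work surface at z = 0. Lengths are in m, angles in rad, forces in N, time in s.
With the tool pointing down it reaches from about 0.4 to 0.925 m from the base axis. Payload 5.6 kg.
Tool frame: the origin (TCP) lies at the very end of the fingers, on their centre line; the grasp point (between the pads) lies env.grasp_offset behind it (env.grasp_offset is the distance from the TCP to the grasp point, in m); z points along the fingers, y is the line along which they close (so a half turn about z gives the same grasp; the last joint's range is limited). The gripper opens to 85 mm and grips with 20 to 120 N. Pads are 22 mm wide; open, the fingers measure 114 mm over their backs; the gripper's body (76 mm by 85 mm) begins 54 mm behind the grasp point. The pads swing forward as they close: fully open they stand 13 mm farther back than shut.
Start: joints at [-1.358, 0.468, -0.012, 1.603, 0.006, 1.071, -0.056], TCP at [0.165, 0.629, 0.231] pointing down, gripper open.
Joint ranges: [-2.53, 2.53], [-0.31, 2.02], [-1.57, 1.55], [0.28, 2.44], [-1.29, 4.43], [0.15, 1.84], [-2.92, 2.92]. Speed limits (rad/s): [2.57, 2.57, 3.14, 3.14, 3.14, 3.14, 3.14].

INTERFACE

Orientations are given as a rotation vector (axis times angle).
In Python, from station import env gives the robot as it stands.
- The arm moves only by the tool send_rows, never from a script. Its argument "moves" is a list that holds one entry, the list of rows, each a list of 5 numbers: the shift along the world's x, y, z in cm, then the turn about the world's z in degrees, then the finger opening in cm, from 0 to 8.54. A call has 1 to 20 rows; each row shifts and turns the commanded pose from where the row before left it; what a row does not reach is not made up. A row lasts 1/8 s, in which the tool goes at most 62.5 mm and 10.7 degrees, less where a joint would pass 70% of its speed; a pose out of reach is approached as far as the arm can. A call with a gripper value outside its range is refused whole. The fingers move at their own pace and stop on an object; "force" is the grip in N (left out, the last holds). Time passes only in rows, so rows that do not move let the fingers close. It gives the time, the measured TCP pose, the force, the opening and the grip force at its end, in the units of the state.
- env.read_state(): the state, without advancing time (a new reading comes with each control period).
- env.read_camera(name): name is "side" or "top"; returns (picture, depth): 480x640x3 uint8, blue, green, red; 480x640 float32, m along the optical axis (not along the pixel's ray), 0 where there is no reading.
- env.get_calibration(name): a dict with "fx", "fy", "cx", "cy" (pixels), "world_from_camera" (4x4, takes a point from camera to world coordinates). Camera axes: x right, y down, z forward; pixel columns grow to the right and rows downward; lengths in m; the calibration is good to about 2 mm. A picture is of the moment at which its call begins. get_calibration takes no time and is no camera call.
- env.hand_in(): hands the job in; it is judged then, once.
Trained networks look in the newest picture that a camera, given by its name, has taken for a name from the list of things; names that differ only in an ending like _2 or _b are one class to them, and where a whole thing is asked for, a point or a joint stands for the part that bears it (a point fixed in the world has none). Each returns a list of dicts, best first, with "score" (0 to 1); they miss things now and then, are a little off and sometimes report something else, mostly with a low value. They report only what shows in the picture. A call takes as long as a camera call. They do not tell look-alikes from the thing itself.
- env.trace(label, camera): "region" (480x640 bool, what is visible of it) and "xy" ([column, row] in pixels, amid what is visible of it).
The state is a dict: "t": time; "joint_positions": joint angles; "dq": joint speeds; "joint_torque": joint torques, N m; "tool_pos": TCP position; "orientation": TCP orientation; "ft_force": force on the tool from outside, world axes, zero at the start; "moment": the same for the moment, N m; "gripper_width": finger opening in m; "gripper_force": force on a finger pad.
Only numpy, scipy, OpenCV 4.12 (cv2) and the standard library are available. Lean on these libraries where they do the work, as an engineer would, in place of code of your own. Each camera call takes 0.05 s, during which the arm holds its last target. There are 200 camera calls.

## Working session

There is one attempt and no reset: what is moved stays moved. The work goes in short steps, Python scripts to look and compute and a tool call to move; the robot and the scene stay as the last step left them, time stands still between calls to the robot, and variables do not carry over. Pictures are saved under pics/ and viewed, at most 10 in all, crops included, and the job is handed in when it is done.

Besides the shell and the picture viewer there is one more tool, called by a JSON object that holds its "name" and its "arguments", one argument or row to a line. send_rows: Moves the arm, as the interface text tells. Its arguments: {"type":"object","properties":{"moves":{"type":"array"},"force":{"type":"number"}},"required":["moves"]}

```bash
mkdir -p pics
cat > h.py <<'E'
import numpy as np, cv2
from station import env
def snap(n):
    im,d=env.read_camera(n); return im,d,env.get_calibration(n)
def pts(d,c):
    v,u=np.mgrid[0:480,0:640]; T=np.array(c["world_from_camera"])
    P=np.stack([(u-c["cx"])/c["fx"]*d,(v-c["cy"])/c["fy"]*d,d],-1)
    return P@T[:3,:3].T+T[:3,3]
def proj(p,c):
    T=np.linalg.inv(np.array(c["world_from_camera"])); q=np.asarray(p)@T[:3,:3].T+T[:3,3]
    return np.stack([q[...,0]/q[...,2]*c["fx"]+c["cx"],q[...,1]/q[...,2]*c["fy"]+c["cy"]],-1)
E
python3 - <<'E'
from h import *
for n in("top","side"):
    im,d,c=snap(n); cv2.imwrite(f"pics/{n}1.png",im); P=pts(d,c); np.savez(f"{n}1.npz",im=im,P=P)
    print(n,np.array(c["world_from_camera"])[:3,3])
    for l in("rest","lid","start","weight_a","weight_b","burnisher","case"):
        for r in env.trace(l,n)[:4]:
            m=r["region"]&(d>0); print(l,round(r["score"],2),np.round(r["xy"]),m.sum(),np.round(np.median(P[m],0),3) if m.any() else "")
s=env.read_state();print(s["t"],s["tool_pos"],s["orientation"],s["ft_force"],env.grasp_offset)
E
```

```text
top [0.35323833 0.01342818 0.92332357]
rest 0.69 [360. 208.] 13436 [ 0.582 -0.076  0.062]
lid 0.71 [363. 207.] 11901 [ 0.59  -0.079  0.063]
start 0.75 [371. 207.] 12047 [ 0.591 -0.079  0.063]
weight_a 0.74 [416. 210.] 170 [ 0.571 -0.171  0.079]
weight_a 0.62 [409. 325.] 172 [ 0.373 -0.163  0.017]
weight_a 0.44 [318. 189.] 159 [0.609 0.013 0.08 ]
weight_b 0.74 [416. 210.] 170 [ 0.571 -0.171  0.079]
weight_b 0.62 [409. 325.] 172 [ 0.373 -0.163  0.017]
weight_b 0.44 [318. 189.] 159 [0.609 0.013 0.08 ]
burnisher 0.66 [148. 264.] 774 [0.482 0.331 0.023]
case 0.6 [489. 213.] 2378 [ 0.594 -0.32   0.035]
case 0.19 [362. 212.] 13357 [ 0.582 -0.076  0.062]
side [-0.24231345 -0.78861351  0.75569605]
rest 0.74 [368. 265.] 8801 [ 0.555 -0.111  0.061]
lid 0.81 [373. 250.] 5713 [ 0.578 -0.092  0.062]
start 0.92 [371. 250.] 5728 [ 0.578 -0.092  0.062]
weight_a 0.77 [330. 334.] 202 [ 0.369 -0.173  0.015]
weight_a 0.73 [403. 259.] 193 [ 0.57  -0.179  0.076]
weight_b 0.77 [330. 334.] 202 [ 0.369 -0.173  0.015]
weight_b 0.73 [403. 259.] 193 [ 0.57  -0.179  0.076]
burnisher 0.58 [210. 220.] 416 [0.474 0.328 0.018]
burnisher 0.34 [344. 223.] 149 [0.609 0.006 0.077]
case 0.75 [470. 310.] 1967 [ 0.58  -0.337  0.034]
0.8 [0.16448207 0.62884868 0.23130866] [4.00842633e-01 3.11588210e+00 5.43455750e-05] [0.05344779 0.4423294  0.36731315] 0.0187
```

Run:
```python
import cv2
im=cv2.imread("pics/top1.png"); cv2.imwrite("pics/crop1.png",cv2.resize(im[120:300,270:510],None,fx=3.3,fy=3.3,interpolation=cv2.INTER_CUBIC))
```

```text
(no output)
```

View pics/top1.png

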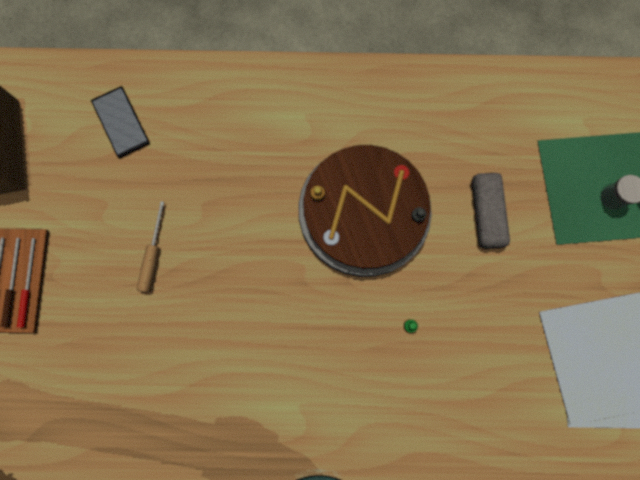

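View pics/crop1.png

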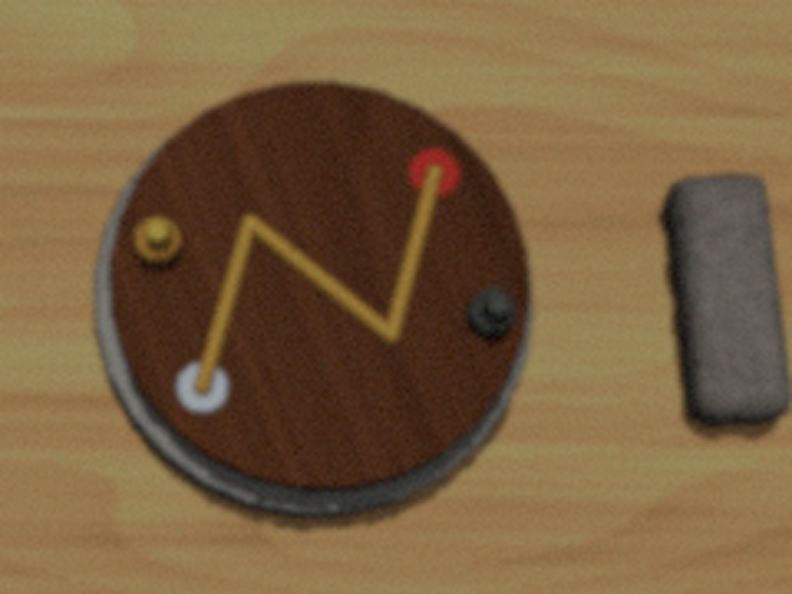

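The crop shows the white dot at (331,238), bends at (346,187) and (388,221), and the red dot at (402,171). The brass weight is at (318,192) and the dark steel one at (419,214). The look-alike is the green weight on the bench at (411,326), so the weights standing on the lid are the ones meant.

```bash
cat > fit.py <<'E'
from h import *
from scipy.optimize import least_squares
M=np.array([[-85,-35],[-25,45],[25,-45],[85,35]])/1000
def w(p): c,s=np.cos(p[2]),np.sin(p[2]); return M@np.array([[c,s],[-s,c]])+p[:2]
def dist(q,V):
    D=[]
    for a,b in zip(V[:-1],V[1:]):
        t=np.clip((q-a)@(b-a)/((b-a)@(b-a)),0,1); D.append(np.linalg.norm(q-a-t[:,None]*(b-a),axis=1))
    return np.min(D,0)
def ray(n,z):
    im=np.load(n+"1.npz")["im"]; c=env.get_calibration(n); T=np.array(c["world_from_camera"])
    v,u=np.mgrid[0:480,0:640]; r=np.stack([(u-c["cx"])/c["fx"],(v-c["cy"])/c["fy"],np.ones(u.shape)],-1)@T[:3,:3].T
    return im,T[:2,3]+r[...,:2]*((z-T[2,3])/r[...,2])[...,None]
if __name__=="__main__":
    Q={}
    for n in("top","side"):
        im,X=ray(n,.065); hsv=cv2.cvtColor(im,cv2.COLOR_BGR2HSV)
        wh=(hsv[...,1]<60)&(hsv[...,2]>120); g=(hsv[...,0]>14)&(hsv[...,0]<32)&(hsv[...,1]>110)&(hsv[...,2]>105)
        Q[n]=X[g&(np.linalg.norm(X-[.585,-.08],axis=-1)<.11)]
        im0,X0=ray(n,.062); near=np.linalg.norm(X0-[.585,-.08],axis=-1)<.112
        red=((hsv[...,0]<6)|(hsv[...,0]>174))&(hsv[...,1]>150)&(hsv[...,2]>90)
        print(n,len(Q[n]),"white",X0[wh&near].mean(0),"red",X0[red&near].mean(0))
    a=np.array([.54,-.02]);
    p0=None
    _,X=ray("top",.065); V0=np.array([X[238,331],X[187,346],X[221,388],X[171,402]]);print(V0)
    d=V0[3]-V0[0]; th=np.arctan2(d[1],d[0])-np.arctan2(70,170)
    for k,q in (("top",Q["top"]),("side",Q["side"]),("both",None)):
        if q is None:
            f=lambda p:np.r_[dist(Q["top"],w(p)),dist(Q["side"],w(p))]
        else: f=lambda p:dist(q,w(p))
        r=least_squares(f,[*V0.mean(0),th],loss="soft_l1",f_scale=.003)
        print(k,np.round(r.x,4),np.median(r.fun),np.mean(r.fun<.007)); print(np.round(w(r.x)*1000,1).tolist())
    V=w(r.x)
    for n in("top","side"):
        im=np.load(n+"1.npz")["im"]; c=env.get_calibration(n); uv=proj(np.c_[V,[.067]*4],c)
        big=cv2.resize(im,None,fx=4,fy=4,interpolation=cv2.INTER_CUBIC); cv2.polylines(big,[np.int32(uv*4+2)],False,(0,255,0),1)
        x,y=np.int32(uv.mean(0)*4); cv2.imwrite(f"pics/fit_{n}.png",big[y-290:y+290,x-380:x+380])
    print("weights dist",dist(np.array([[.571,-.171],[.57,-.179],[.609,.013],[.609,.006]]),V))
E
python3 fit.py
```

```text
top 809 white [ 0.52925306 -0.01320031] red [ 0.66076335 -0.14647067]
side 384 white [ 0.53012289 -0.01352997] red [ 0.66305624 -0.14652975]
[[ 0.52806522 -0.01382204]
 [ 0.62612657 -0.04119607]
 [ 0.56168958 -0.11906674]
 [ 0.65918015 -0.146958  ]]
top [ 0.5957 -0.0785 -1.195 ] 0.0023893682331480918 0.8739184177997528
[[532.0, -12.3], [628.4, -38.7], [563.0, -118.3], [659.5, -144.7]]
side [ 0.5957 -0.0803 -1.1946] 0.0026136440781481295 0.9583333333333334
[[531.9, -14.1], [628.4, -40.5], [563.1, -120.1], [659.5, -146.5]]
both [ 0.5957 -0.0791 -1.1952] 0.00244195580022485 0.901089689857502
[[532.0, -12.8], [628.4, -39.3], [563.0, -118.8], [659.4, -145.3]]
weights dist [0.04817969 0.05615901 0.04531548 0.03856521]
```

View pics/fit_side.png

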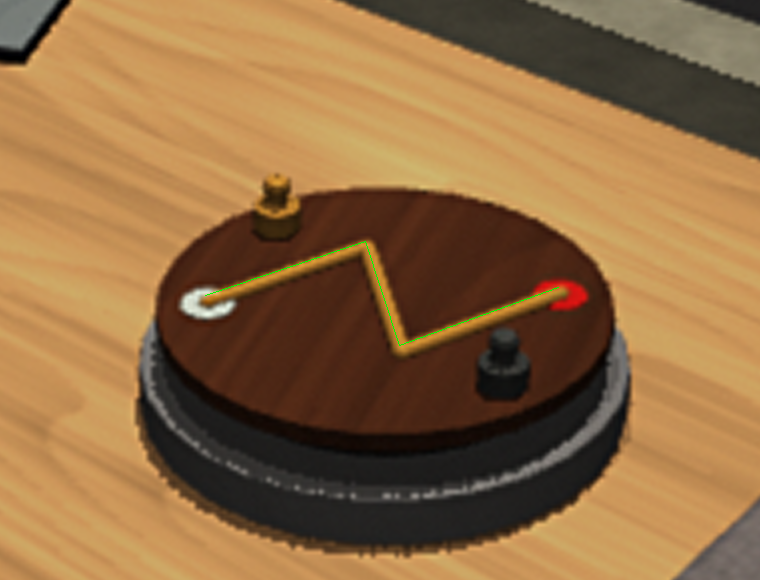

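{"name": "send_rows", "arguments": {
  "moves": [
    [[2.0,-3.5,0,0,0],[2.0,-3.5,0,0,0],[2.0,-3.5,0,0,0],[2.0,-3.5,0,0,0],[2.0,-3.5,0,0,0],[2.0,-3.5,0,0,0],[2.0,-3.5,0,0,0],[2.0,-3.5,0,0,0],[2.0,-3.5,0,0,0],[2.0,-3.5,0,0,0],[2.0,-3.5,0,0,0],[2.0,-3.5,0,0,0],[2.0,-3.5,0,0,0],[2.0,-3.5,0,0,0],[2.0,-3.5,0,0,0],[2.0,-3.5,0,0,0],[2.0,-3.5,0,0,0],[2.0,-3.5,0,0,0],[0,0,0,0,0],[0,0,0,0,0]]
  ],
  "force": 30
}}

```text
t: 3.3
tool_pos: [0.5242, -0.0006, 0.2312]
orientation: [-0.4, -3.115, -0.001]
ft_force: [0.7, -0.4, 0.3]
gripper_width: -0.0
gripper_force: 0.0
```

{"name": "send_rows", "arguments": {
  "moves": [
    [[0.4,-0.6,-2,0,0],[0.35,-0.67,-3,0,0],[0,0,-3,0,0],[0,0,-3,0,0],[0,0,-2,0,0],[0,0,-1.5,0,0],[0,0,0,0,0],[0,0,0,0,0]]
  ]
}}

```text
t: 4.3
tool_pos: [0.5325, -0.0135, 0.087]
orientation: [0.4, 3.115, 0.001]
ft_force: [0.3, 0.1, -0.1]
gripper_width: -0.0002
gripper_force: 0.0
```

Run:
```python
from h import *
im,d,c=snap("side"); s=env.read_state(); print(s["tool_pos"],s["ft_force"])
uv=proj([[.532,-.013,.067],list(s["tool_pos"])],c); print(uv)
x,y=np.int32(uv[0]); cv2.imwrite("pics/near.png",cv2.resize(im[y-60:y+50,x-70:x+90],None,fx=5,fy=5,interpolation=cv2.INTER_CUBIC))
```

```text
[ 0.53268215 -0.01365989  0.08716094] [-0.80110685  0.37070063  0.29202255]
[[327.18384903 243.9058197 ]
 [327.36662391 235.64316106]]
```

View pics/near.png

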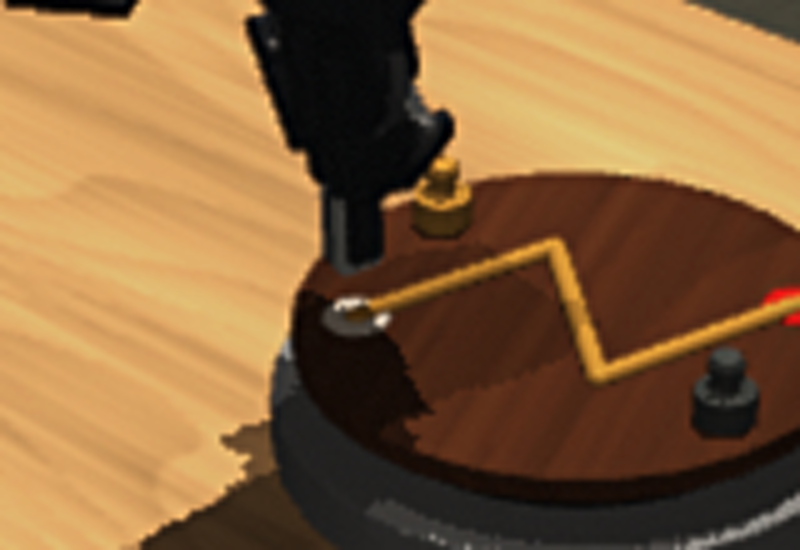

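The tip hangs over the white dot, at crop pixel (352,270), where the projection predicts it. The fingers are clear of both weights, so I'm descending.

{"name": "send_rows", "arguments": {
  "moves": [
    [[0,0,-0.6,0,0],[0,0,-0.5,0,0],[0,0,-0.4,0,0],[0,0,-0.3,0,0],[0,0,-0.2,0,0],[0,0,-0.2,0,0],[0,0,-0.1,0,0],[0,0,0,0,0],[0,0,0,0,0]]
  ]
}}

```text
t: 5.48
tool_pos: [0.5319, -0.0139, 0.0634]
orientation: [-0.401, -3.116, -0.0]
ft_force: [-1.6, -0.3, 3.3]
gripper_width: 0.0001
gripper_force: 1.8
```

{"name": "send_rows", "arguments": {
  "moves": [
    [[0,0,-0.2,0,0],[0,0,-0.1,0,0],[0,0,0,0,0],[0.6,-0.16,0,0,0],[0.6,-0.16,0,0,0],[0.6,-0.16,0,0,0],[0.6,-0.16,0,0,0],[0.6,-0.16,0,0,0],[0.6,-0.16,0,0,0],[0.6,-0.16,0,0,0],[0.6,-0.16,0,0,0],[0,0,0,0,0]]
  ]
}}

```text
t: 6.98
tool_pos: [0.5813, -0.027, 0.0605]
orientation: [0.401, 3.114, -0.0]
ft_force: [-0.5, 0.2, 3.5]
gripper_width: 0.0002
gripper_force: 2.2
```

{"name": "send_rows", "arguments": {
  "moves": [
    [[0.59,-0.16,0,0,0],[0.59,-0.16,0,0,0],[0.59,-0.16,0,0,0],[0.59,-0.16,0,0,0],[0.59,-0.16,0,0,0],[0.59,-0.16,0,0,0],[0.59,-0.16,0,0,0],[0.59,-0.15,0,0,0],[0,0,0,0,0]]
  ]
}}

```text
t: 8.1
tool_pos: [0.6284, -0.0397, 0.0605]
orientation: [0.401, 3.114, -0.0]
ft_force: [-0.9, 1.3, 4.8]
gripper_width: 0.0001
gripper_force: 2.2
```

Run:
```python
from h import *
im,d,c=snap("side"); s=env.read_state(); print(s["tool_pos"],s["ft_force"])
uv=proj([[.6284,-.0397,.061]],c); x,y=np.int32(uv[0]); print(uv); cv2.imwrite("pics/b1.png",cv2.resize(im[y-60:y+50,x-80:x+80],None,fx=5,fy=5,interpolation=cv2.INTER_CUBIC))
```

```text
[ 0.6283579  -0.03969841  0.06059167] [-0.55655783 -0.67109009  3.12591615]
[[367.15038541 232.79610386]]
```

View pics/b1.png

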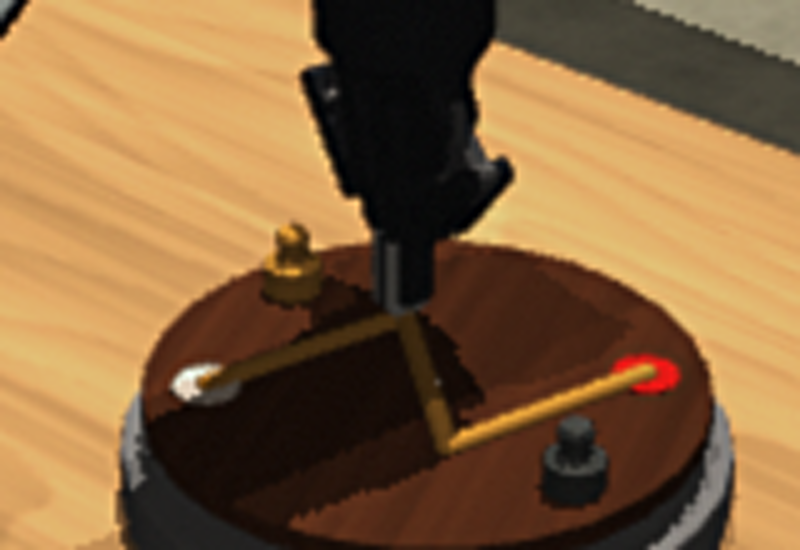

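The tip sits on bend 1 at crop (405,305), with the lid pressed about 6 mm. Next is leg two.

{"name": "send_rows", "arguments": {
  "moves": [
    [[-0.385,-0.468,0,0,0],[-0.385,-0.468,0,0,0],[-0.385,-0.468,0,0,0],[-0.385,-0.468,0,0,0],[-0.385,-0.468,0,0,0],[-0.385,-0.468,0,0,0],[-0.385,-0.468,0,0,0],[-0.385,-0.468,0,0,0],[-0.385,-0.468,0,0,0],[-0.385,-0.468,0,0,0],[-0.385,-0.468,0,0,0],[-0.385,-0.468,0,0,0],[-0.385,-0.468,0,0,0],[-0.385,-0.468,0,0,0],[-0.385,-0.468,0,0,0],[-0.385,-0.468,0,0,0],[-0.385,-0.468,0,0,0],[0,0,0,0,0]]
  ]
}}

```text
t: 10.4
tool_pos: [0.5609, -0.12, 0.0602]
orientation: [-0.402, -3.115, 0.001]
ft_force: [0.6, -0.5, 4.5]
gripper_width: 0.0
gripper_force: 2.3
```

{"name": "send_rows", "arguments": {
  "moves": [
    [[0.58,-0.152,0,0,0],[0.58,-0.152,0,0,0],[0.58,-0.152,0,0,0],[0.58,-0.152,0,0,0],[0.58,-0.152,0,0,0],[0.58,-0.152,0,0,0],[0.58,-0.152,0,0,0],[0.58,-0.152,0,0,0],[0.58,-0.152,0,0,0],[0.58,-0.152,0,0,0],[0.58,-0.152,0,0,0],[0.58,-0.152,0,0,0],[0.58,-0.152,0,0,0],[0.58,-0.152,0,0,0],[0.58,-0.152,0,0,0],[0.58,-0.152,0,0,0],[0.58,-0.152,0,0,0],[0,0,0,0,0],[0,0,0,0,0]]
  ]
}}

```text
t: 12.78
tool_pos: [0.6615, -0.145, 0.0608]
orientation: [0.4, 3.113, -0.001]
ft_force: [0.6, -0.6, 4.1]
gripper_width: 0.0003
gripper_force: 2.2
```

Run:
```python
from h import *
im,d,c=snap("side"); s=env.read_state(); print(s["tool_pos"],s["ft_force"])
uv=proj([[.660,-.146,.061]],c); x,y=np.int32(uv[0]); print(uv); cv2.imwrite("pics/fin.png",cv2.resize(im[y-60:y+50,x-100:x+60],None,fx=5,fy=5,interpolation=cv2.INTER_CUBIC))
```

```text
[ 0.66141309 -0.14505185  0.06080831] [ 0.48345248 -0.24661067  4.39924416]
[[415.58859305 244.32673057]]
```

View pics/fin.png

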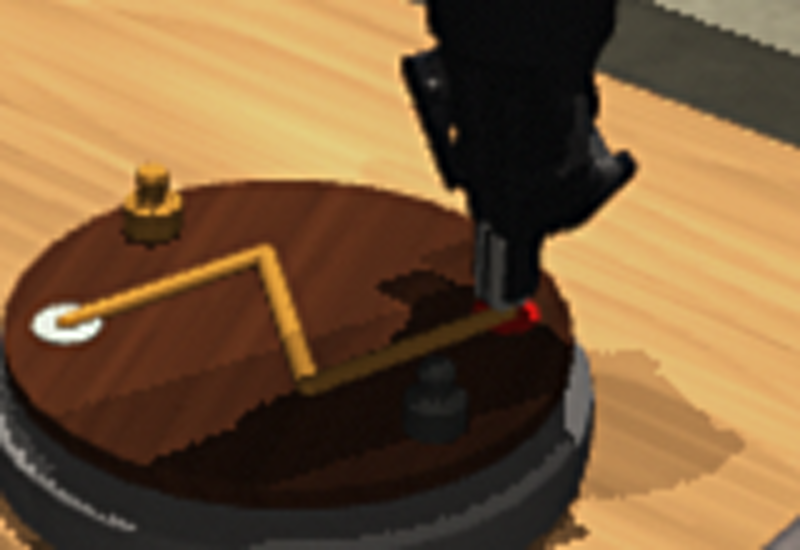

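The fingertips rest on the red-dot end at crop (508,308), pressing with about 4 N, and both weights are where they were. I'm handing in.

```bash
python3 -c "
from station import env
print(env.hand_in())"
```

```text
the job is handed in; nothing more can be done
None
```

I ran the closed fingertips along the bead from the white dot to the red dot in one stroke and handed in with them still resting lightly on the red-dot end. At each check the push was about 3–5 N and the lid was pressed 4–7 mm; the weights stayed put, and I don't have the verdict.

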